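# Call the bench assistant and show which ring goes in which dish

## Task

Call the workshop assistant by pressing the yellow button all the way down and letting it come up again, then show which ring goes where: with the tool pointing down, bring the fingertips two or three centimetres above the red stone of its ring and keep still there for two seconds, then point in the same way at the middle of the blue dish, keep still for two seconds, and finish there, still pointing at it. Touch nothing but the button: the rings, dishes and wire spool are not to be touched, moved or picked up.

Things in the scene. Friction and masses are not known exactly. Their poses are not given: they have to be found in the camera images.
- call (a joint): Travel of the yellow push button, m: 0 up, 0.006 fully down. A spring pushes it back up; fully down takes 5 N.
- call_top (a point): Centre of the top of the yellow round push button, 34 mm across, 22 mm above the bench when up, in a black housing 50 mm across fixed to the bench; it is pressed straight down. Its place varies.
- ring_red: Loose: a black round display block (48 mm across, 30 mm high) in which a brass finger ring stands upright, carrying a round red stone 18 mm across on its top, 56 mm above the bench. Origin: centre of the underside, z up. Its place varies. The ring to point at.
- ring_red_stone (a point): Top of the red stone, 56 mm above the bench.
- ring_green: Loose: a black round display block (48 mm across, 30 mm high) in which a brass finger ring stands upright, carrying a round green stone 18 mm across on its top, 56 mm above the bench. Origin: centre of the underside, z up. Its place varies. Leave alone.
- ring_pearl: Loose: a black round display block (48 mm across, 30 mm high) in which a brass finger ring stands upright, carrying a round cream-white pearl 18 mm across on its top, 56 mm above the bench. Origin: centre of the underside, z up. Its place varies. Leave alone.
- dish_blue: Loose: an empty shallow round blue dish, 84 mm across the rim, 26 mm high. Origin: centre of the underside, z up. Its place varies. The dish to point at.
- dish_blue_rim (a point): Centre of the blue dish's mouth, level with its rim, 26 mm above the bench.
- dish_white: Loose: an empty shallow round white dish, 84 mm across the rim, 26 mm high. Origin: centre of the underside, z up. Its place varies. Leave alone.
- spool: Loose: an upright spool of dark steel wire with light wooden flanges, 42 mm across, 48 mm high, beyond the work. Origin: centre of the underside, z up. Leave alone.

How it is judged:
On the way, in this order (a step that is already met when the one before it is completed fails the run):
1. the yellow button is pressed down (value of joint call above 0.0045 m).
2. the button is up again and the tool, pointing down, dwells just above the red stone (horizontal distance between the grasp point and ring_red_stone below 0.02 m and z of the grasp point in the frame of ring_red_stone between 0.02 and 0.09 m and angle between the grasp point's own z axis and vertical above 2.3 rad and value of joint call below 0.0015 m), for 1.5 s.
3. the tool, pointing down, dwells just above the middle of the blue dish (horizontal distance between the grasp point and dish_blue_rim below 0.025 m and z of the grasp point in the frame of dish_blue_rim between 0.02 and 0.09 m and angle between the grasp point's own z axis and vertical above 2.3 rad and value of joint call below 0.0015 m), for 1.5 s.
At the end, for the whole second after the job is handed in: The tool still points down (within 48 degrees) at the blue dish: tool point within 25 mm horizontally of its centre, 20 to 90 mm above its rim (for the red stone: 20 mm, 20 to 90 mm). Button up (under 1.5 mm down). Rings, dishes and spool within 8 mm of their starts (all of step 3 and distance of each of ring_red, ring_green, ring_pearl, dish_blue, dish_white, spool from where it was at the start of the episode below 0.008 m); the robot touches nothing.
It fails at once if a ring, a dish or the spool is touched by the robot (contact force between any of the arm, the fingers and ring_red above 0.3 N or contact force between any of the arm, the fingers and ring_green above 0.3 N or contact force between any of the arm, the fingers and ring_pearl above 0.3 N or contact force between any of the arm, the fingers and dish_blue above 0.3 N or contact force between any of the arm, the fingers and dish_white above 0.3 N or contact force between any of the arm, the fingers and spool above 0.3 N).
It fails at once if a ring, a dish or the spool is moved or lifted by more than 8 mm (distance of any of ring_red, ring_green, ring_pearl, dish_blue, dish_white, spool from where it was at the start of the episode above 0.008 m).
It also fails if it takes over 50 s, if anything falls off the work surface, if the arm or the gripper's body presses on something with over 40 N, if the wrist force passes 120 N, or if a joint passes its speed limit or range.

## Robot

A 6-joint arm with a two-finger parallel gripper is mounted at the origin on the work surface. World frame = base frame: x ahead of the robot, y to its left, z up, the work surface at z = 0. Lengths are in m, angles in rad, forces in N, time in s.
With the tool pointing down it reaches from about 0.35 to 0.85 m from the base axis. Payload 8.1 kg.
Tool frame: the origin (TCP) lies between the finger pads, 19 mm behind the fingertips; this is the grasp point; z points along the fingers, y is the line along which they close (so a half turn about z gives the same grasp; the last joint's range is limited). The gripper opens to 93 mm and grips with 3 to 60 N. Pads are 15 mm wide; open, the fingers measure 128 mm over their backs; the gripper's body (75 mm by 188 mm) begins 65 mm behind the grasp point.
Start: joints at [1.235, 0.13, 1.488, -0, 1.523, -0.085], TCP at [0.149, 0.581, 0.237] pointing down, gripper open.
Joint ranges: [-2.96, 2.96], [-0.89, 2.26], [0.02, 2.5], [-1.34, 4.48], [0, 2.73], [-2.66, 2.66]. Speed limits (rad/s): [2.39, 2.39, 2.79, 3.14, 3.14, 3.14].

## Interface

Orientations are given as a rotation vector (axis times angle).
In Python, from workcell import arm, vision gives the robot as it stands.
- The arm moves only by the shell command python3 -m pendant 'ROWS' [FORCE]. ROWS is JSON, a list of rows, each a list of 5 numbers: the shift along the tool's x, y, z in units of 0.2 m (1.0 is 0.2 m), then the turn about the tool's z in units of 30 degrees (1.0 is 30 degrees), then the finger opening in mm, from 0 to 93. A call has exactly 5 rows; each row is the pose to reach, as a shift and turn from the pose commanded when the call began, along the tool's axes at that moment; what a row does not reach only later rows make up. A row lasts 1/10 s, in which the tool goes at most 50 mm and 8.59 degrees, less where a joint would pass 70% of its speed; a pose out of reach is approached as far as the arm can. A call with a number of a shift or a turn outside -1 to 1 is refused whole. A call with a gripper value outside its range is refused whole. The fingers move at their own pace and stop on an object; FORCE is the grip in N (left out, the last holds). Time passes only in rows, so rows that repeat a pose let the fingers close, or fill a call up. It gives the time, the measured TCP pose, the force, the opening and the grip force at its end, in the units of the state.
- arm.state(): the state, without advancing time (a new reading comes with each control period).
- vision.read_camera(name): name is "side" or "top" or "wrist"; returns a dict with "color" (384x512x3 uint8, red, green, blue), "range_z" (384x512 float32, m along the optical axis (not along the pixel's ray), 0 where there is no reading), "vfov" (degrees; the focal length in pixels is half the picture's height over the tangent of half this angle, whatever the lens; pixels are square), "cx", "cy" (the principal point, pixels), "dist_coeffs" ([k1, k2, p1, p2, k3] as OpenCV has them; the pictures are not rectified), "extrinsics" (4x4, takes a point from world to camera coordinates); the wrist camera has in their place "tool_from_camera" (4x4, takes a point from camera to tool coordinates, whose origin is the TCP and whose axes are the flange's). Camera axes: x right, y down, z forward; pixel columns grow to the right and rows downward; lengths in m; the calibration is good to about 2 mm. A picture is of the moment at which its call begins: read the wrist's pose just before it.
- arm.sign_off(): hands the job in; it is judged then, once.
Trained networks look in the newest picture that a camera, given by its name, has taken for a name from the list of things; names that differ only in an ending like _2 or _b are one class to them, and where a whole thing is asked for, a point or a joint stands for the part that bears it (a point fixed in the world has none). Each returns a list of dicts, best first, with "confidence" (0 to 1); they miss things now and then, are a little off and sometimes report something else, mostly with a low value. They report only what shows in the picture. A call takes as long as a camera call.
- vision.cut_out(name, camera): "mask" (384x512 bool, what is visible of it) and "box" ([centre column, centre row, width, height] in pixels, round what is visible of it).
The state is a dict: "clock": time; "joints": joint angles; "dq": joint speeds; "joint_torque": joint torques, N m; "position": TCP position; "eef_rot": TCP orientation; "force": force on the tool from outside, world axes, zero at the start; "torque": the same for the moment, N m; "finger_gap": finger opening in m; "finger_force": force on a finger pad.
Only numpy, scipy, OpenCV 4.12 (cv2) and the standard library are available. Lean on these libraries where they do the work, as an engineer would, in place of code of your own. Each camera call takes 0.05 s, during which the arm holds its last target. There are 200 camera calls.

## Working session

There is one attempt and no reset: what is moved stays moved. The work goes in short steps, Python scripts to look and compute and a shell command to move; the robot and the scene stay as the last step left them, time stands still between calls to the robot, and variables do not carry over. Pictures are saved under pics/ and viewed, at most 10 in all, crops included, and the job is handed in when it is done.

```bash
mkdir -p pics; cat > h.py <<'E'
import numpy as np,cv2
from workcell import arm,vision
def pts(c,mask):
    h,w=c['range_z'].shape; f=h/2/np.tan(np.radians(c['vfov'])/2)
    K=np.array([[f,0,c['cx']],[0,f,c['cy']],[0,0,1]])
    v,u=np.nonzero(mask&(c['range_z']>0)); z=c['range_z'][v,u]
    n=cv2.undistortPoints(np.stack([u,v],1).astype(np.float64)[:,None],K,np.array(c['dist_coeffs'],float))[:,0]
    P=np.c_[n*z[:,None],z,np.ones(len(z))]
    return (np.linalg.inv(c['extrinsics'])@P.T).T[:,:3],c['color'][v,u]
E
python3 - <<'E'
from h import *
ims=[]
for cam in('top','side'):
    c=vision.read_camera(cam); ims.append(c['color'])
    cv2.imwrite(f'pics/{cam}0.png',c['color'][:,:,::-1])
    for n in('call','ring_red','ring_green','ring_pearl','dish_blue','dish_white','spool'):
        for d in vision.cut_out(n,cam)[:2]:
            P,_=pts(c,d['mask'])
            if len(P)<5: continue
            top=P[P[:,2]>np.percentile(P[:,2],95)-.004]
            print(cam,n,round(d['confidence'],2),np.round(d['box']),'mid',np.round((np.percentile(P,2,0)+np.percentile(P,98,0))/2,3),'top',np.round(np.median(top,0),3),len(P))
s=arm.state();print({k:np.round(s[k],3) for k in('clock','position','eef_rot','force')})
E
```

```text
top ring_red 0.73 [262. 175.  17.  20.] mid [ 0.641 -0.041  0.032] top [ 0.642 -0.04   0.054] 308
top ring_red 0.38 [271. 242.  14.  11.] mid [ 0.469 -0.04   0.022] top [ 0.47  -0.04   0.022] 143
top ring_green 0.64 [356. 171.  19.  24.] mid [ 0.617 -0.277  0.029] top [ 0.618 -0.277  0.054] 349
top ring_pearl 0.64 [161. 267.  22.  21.] mid [0.454 0.231 0.032] top [0.454 0.231 0.054] 340
top dish_blue 0.79 [155. 208.  33.  34.] mid [0.598 0.229 0.015] top [0.601 0.234 0.025] 863
top dish_white 0.67 [161. 265.  20.  18.] mid [0.453 0.23  0.037] top [0.454 0.231 0.054] 299
top dish_white 0.65 [356. 242.  34.  35.] mid [ 0.439 -0.241  0.015] top [ 0.44  -0.24   0.025] 883
top spool 0.63 [180. 148.  20.  25.] mid [0.743 0.146 0.025] top [0.743 0.146 0.048] 330
side call 0.65 [298. 200.  17.  15.] mid [ 0.469 -0.037  0.017] top [ 0.469 -0.036  0.021] 146
side ring_red 0.95 [229. 186.  20.  22.] mid [ 0.639 -0.034  0.027] top [ 0.638 -0.035  0.051] 396
side ring_red 0.39 [154. 234.  24.  28.] mid [0.74  0.148 0.025] top [0.74  0.148 0.047] 528
side ring_green 0.51 [258. 128.  14.  24.] mid [ 0.615 -0.292  0.026] top [ 0.616 -0.273  0.05 ] 301
side ring_pearl 0.95 [283. 306.  27.  31.] mid [0.452 0.236 0.03 ] top [0.453 0.234 0.054] 672
side dish_blue 0.71 [208. 282.  41.  41.] mid [0.596 0.227 0.015] top [0.605 0.221 0.025] 1297
side dish_blue 0.57 [299. 201.  19.  13.] mid [ 0.467 -0.04   0.016] top [ 0.468 -0.037  0.021] 161
side dish_white 0.83 [323. 149.  31.  24.] mid [ 0.438 -0.24   0.014] top [ 0.435 -0.249  0.023] 492
side spool 0.93 [152. 235.  21.  30.] mid [0.74  0.147 0.025] top [0.74  0.148 0.047] 546
{'clock': np.float64(0.8), 'position': array([0.149, 0.581, 0.237]), 'eef_rot': array([0.393, 3.117, 0.   ]), 'force': array([-0.193, -0.085, -0.622])}
```

View pics/top0.png

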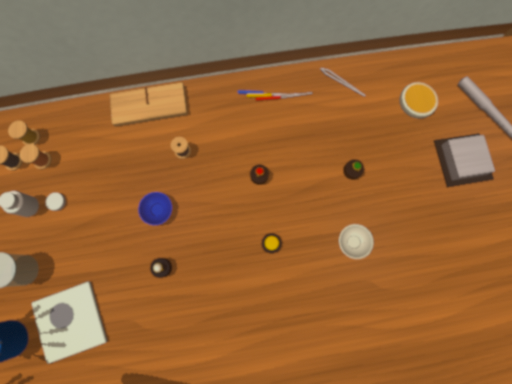

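View pics/side0.png

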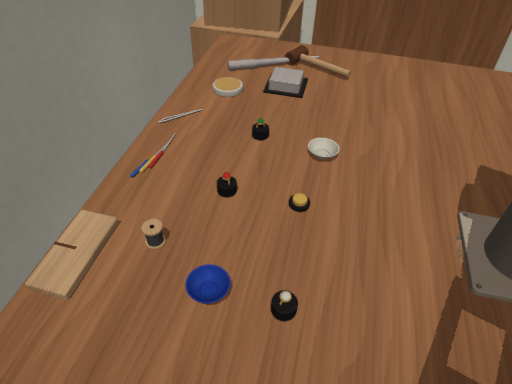

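The top view shows the red stone at (260,174), the yellow button at (271,243) and the blue dish at (156,208). The side view agrees to within a few mm. Heights match the specs: stone 0.054, button 0.022, rim 0.025. The target points are:
- **Button:** (0.469, -0.039)
- **Red stone:** (0.641, -0.039)
- **Blue dish:** (0.598, 0.229)

I'll move above the button at the current height, closing the fingers on the way.

```bash
python3 -m pendant '[[-0.1,-0.11,0,0,0],[-0.25,-0.28,0,0,0],[-0.42,-0.48,0,0,0],[-0.6,-0.68,0,0,0],[-0.77,-0.87,0,0,0]]' 20
python3 -m pendant '[[-0.16,-0.18,0,0,0],[-0.32,-0.36,0,0,0],[-0.48,-0.54,0,0,0],[-0.64,-0.72,0,0,0],[-0.8,-0.9,0,0,0]]'
python3 -m pendant '[[-0.17,-0.19,0,0,0],[-0.34,-0.38,0,0,0],[-0.52,-0.58,0,0,0],[-0.67,-0.75,0,0,0],[-0.75,-0.83,0,0,0]]'
python3 - <<'E'
from h import *
from scipy.spatial.transform import Rotation as R
s=arm.state();T=np.eye(4);T[:3,:3]=R.from_rotvec(s['eef_rot']).as_matrix();T[:3,3]=s['position']
c=vision.read_camera('wrist');cv2.imwrite('pics/w1.png',c['color'][:,:,::-1])
c['extrinsics']=np.linalg.inv(T@np.array(c['tool_from_camera']))
print(s['clock'],np.round(s['position'],4),s['finger_gap'])
hsv=cv2.cvtColor(c['color'],cv2.COLOR_RGB2HSV)
for n,lo,hi in(('yellow',22,32),('red',0,4)):
    P,_=pts(c,(hsv[...,0]>=lo)&(hsv[...,0]<=hi)&(hsv[...,1]>180)&(hsv[...,2]>90))
    P=P[np.abs(P[:,2]-(.022 if n=='yellow' else .055))<.006]
    if len(P)>5:print(n,len(P),np.round(np.median(P,0),4),np.round((P.min(0)+P.max(0))/2,4),np.ptp(P,axis=0).round(3))
for n in('call','ring_red'):
  for d in vision.cut_out(n,'wrist')[:2]:
    P,_=pts(c,d['mask'])
    if len(P):print(n,d['confidence'],d['box'],np.round((np.percentile(P,2,0)+np.percentile(P,98,0))/2,4),np.ptp(P,axis=0).round(3))
Tt=T[:3,:3].T
print('to button',Tt@(np.array([.469,-.039,.1])-s['position'])/.2)
E
```

```text
clock: 1.3
position: [0.252, 0.3793, 0.2375]
eef_rot: [0.392, 3.117, 0.001]
force: [2.1, -0.6, 0.7]
finger_gap: 0.058
finger_force: 0.0
clock: 1.8
position: [0.3624, 0.1651, 0.2378]
eef_rot: [0.392, 3.116, 0.001]
force: [1.1, -0.6, 0.1]
finger_gap: 0.0176
finger_force: 0.0
clock: 2.3
position: [0.4669, -0.0348, 0.2376]
eef_rot: [0.397, 3.115, -0.001]
force: [0.0, 0.6, -0.6]
finger_gap: 0.0008
finger_force: 0.0
2.3 [ 0.4669 -0.0348  0.2376] 0.0007876578951512268Traceback (most recent call last):
  File "<stdin>", line 9, in <module>
  File "h.py", line 7, in pts
    n=cv2.undistortPoints(np.stack([u,v],1).astype(np.float64)[:,None],K,np.array(c['dist_coeffs'],float))[:,0]
      ~~~~~~~~~~~~~~~~~~~^^^^^^^^^^^^^^^^^^^^^^^^^^^^^^^^^^^^^^^^^^^^^^^^^^^^^^^^^^^^^^^^^^^^^^^^^^^^^^^^^
cv2.error: OpenCV(4.12.0) /io/opencv/modules/calib3d/src/undistort.dispatch.cpp:347: error: (-215:Assertion failed) CV_IS_MAT(_src) && CV_IS_MAT(_dst) && (_src->rows == 1 || _src->cols == 1) && (_dst->rows == 1 || _dst->cols == 1) && _src->cols + _src->rows - 1 == _dst->rows + _dst->cols - 1 && (CV_MAT_TYPE(_src->type) == CV_32FC2 || CV_MAT_TYPE(_src->type) == CV_64FC2) && (CV_MAT_TYPE(_dst->type) == CV_32FC2 || CV_MAT_TYPE(_dst->type) == CV_64FC2) in function 'cvUndistortPointsInternal'
```

View pics/w1.png

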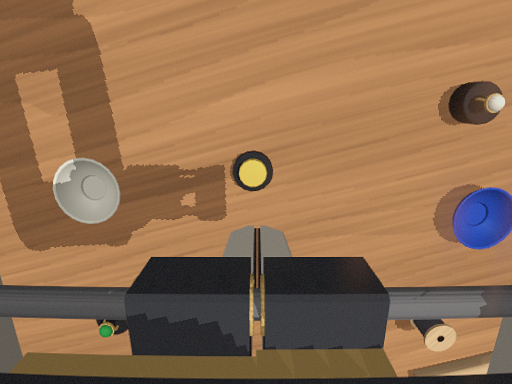

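The wrist view shows the button at (253,172), the blue dish at (484,218) and the pearl at (495,103). The red stone is hidden behind the gripper. I'll refine the button position from here.

```bash
python3 - <<'E'
from h import *
from scipy.spatial.transform import Rotation as R
s=arm.state();T=np.eye(4);T[:3,:3]=R.from_rotvec(s['eef_rot']).as_matrix();T[:3,3]=s['position']
c=vision.read_camera('wrist')
c['extrinsics']=np.linalg.inv(T@np.array(c['tool_from_camera']))
m=np.zeros((384,512),bool);m[145:200,225:280]=1
P,C=pts(c,m);C=C.astype(int);y=(C[:,0]>150)&(C[:,1]>130)&(C[:,2]<120)&(P[:,2]>.012)
for Q in(P[y],P[(P[:,2]>.006)]):print(len(Q),np.round(np.median(Q,0),4),np.round((Q.min(0)+Q.max(0))/2,4),np.ptp(Q,axis=0).round(3))
print(np.round(s['position'],4),'to button',T[:3,:3].T@(np.array([.469,-.039,.035])-s['position'])/.2)
E
```

```text
586 [ 0.4678 -0.0404  0.0198] [ 0.4684 -0.0406  0.0182] [0.033 0.032 0.007]
1265 [ 0.466  -0.04    0.0113] [ 0.4684 -0.0408  0.0142] [0.05  0.049 0.015]
[ 0.4677 -0.0362  0.2374] to button [-0.00821126 -0.01033124  1.01207376]
```

The wrist view puts the button at (0.468, -0.040), 33 mm across. I'll descend close to it first, then press slowly while watching the force.

```bash
python3 -m pendant '[[0,-0.01,0.2,0,0],[-0.01,-0.02,0.42,0,0],[-0.01,-0.02,0.64,0,0],[-0.01,-0.02,0.82,0,0],[-0.01,-0.02,0.93,0,0]]'
python3 -m pendant '[[0,0,0.01,0,0],[0,0,0.025,0,0],[0,0,0.04,0,0],[0,0,0.05,0,0],[0,0,0.05,0,0]]'
```

```text
clock: 2.9
position: [0.4645, -0.0341, 0.0483]
eef_rot: [-0.391, -3.113, -0.001]
force: [-0.5, 0.7, 0.1]
finger_gap: 0.0002
finger_force: 0.0
clock: 3.4
position: [0.4676, -0.0356, 0.0423]
eef_rot: [0.393, 3.115, -0.0]
force: [0.9, 0.1, 0.4]
finger_gap: 0.0005
finger_force: 0.0
```

```bash
python3 -m pendant '[[0,-0.02,0,0,0],[0,-0.02,0.01,0,0],[0,-0.02,0.02,0,0],[0,-0.02,0.025,0,0],[0,-0.02,0.025,0,0]]'
```

```text
clock: 3.9
position: [0.4664, -0.0398, 0.0367]
eef_rot: [0.393, 3.116, -0.001]
force: [1.0, -3.3, 4.2]
finger_gap: 0.0003
finger_force: 1.9
```

```bash
python3 -m pendant '[[0,0,0.003,0,0],[0,0,0.005,0,0],[0,0,0.005,0,0],[0,0,0.005,0,0],[0,0,0.005,0,0]]'
```

```text
clock: 4.4
position: [0.4662, -0.0395, 0.0357]
eef_rot: [0.393, 3.116, -0.0]
force: [2.1, -2.7, 4.4]
finger_gap: 0.0007
finger_force: 2.2
```

```bash
python3 -m pendant '[[0,0,0.005,0,0],[0,0,0.008,0,0],[0,0,0.01,0,0],[0,0,0.01,0,0],[0,0,0.01,0,0]]'
```

```text
clock: 4.9
position: [0.4664, -0.0395, 0.0348]
eef_rot: [0.393, 3.116, -0.0]
force: [-5.1, -2.0, 19.5]
finger_gap: 0.0008
finger_force: 9.6
```

The button bottomed out: 19.5 N, with the tip at about 15.8 mm against an expected 16 mm. I'll rise and move over the red ring.

```bash
python3 -m pendant '[[0,0,-0.05,0,0],[0,0,-0.2,0,0],[0,0,-0.4,0,0],[0,0,-0.56,0,0],[0,0,-0.62,0,0]]'
python3 -m pendant '[[-0.12,0.03,0,0,0],[-0.32,0.08,0,0,0],[-0.54,0.14,0,0,0],[-0.74,0.19,0,0,0],[-0.85,0.22,0,0,0]]'
python3 - <<'E'
from h import *
from scipy.spatial.transform import Rotation as R
c=vision.read_camera('top');cv2.imwrite('pics/t2.png',c['color'][:,:,::-1])
c=vision.read_camera('side');cv2.imwrite('pics/s2.png',cv2.resize(c['color'][100:340,100:420,::-1],None,fx=2,fy=2))
for d in vision.cut_out('ring_red','side')[:2]:print(d['confidence'],d['box'])
m=np.zeros((384,512),bool);m[190:212,285:312]=1
P,C=pts(c,m);C=C.astype(int);y=(C[:,0]>140)&(C[:,1]>110)&(C[:,2]<90)
print(y.sum(),np.percentile(P[y][:,2],[50,90]) if y.any() else 0)
m[:]=0;m[165:205,200:260]=1
P,C=pts(c,m);C=C.astype(int);y=(C[:,0]>130)&(C[:,1]<60)&(C[:,2]<60)
print('red',y.sum(),np.median(P[y],0).round(4) if y.any() else 0)
s=arm.state();D=R.from_rotvec(s['eef_rot']).as_matrix()
print(np.round(s['position'],4),D.T@(np.array([.641,-.039,.1])-s['position'])/.2)
E
```

```text
clock: 5.4
position: [0.4668, -0.0391, 0.1602]
eef_rot: [0.392, 3.114, 0.001]
force: [0.4, 1.0, 0.3]
finger_gap: 0.0006
finger_force: 0.0
clock: 5.9
position: [0.6426, -0.0383, 0.1547]
eef_rot: [-0.392, -3.114, -0.001]
force: [-1.0, 0.3, -0.2]
finger_gap: 0.0005
finger_force: 0.0
0.86 [228.4, 185.8, 20.9, 20.1]
142 [0.02036862 0.02197305]
red 2 [ 0.6361 -0.0356  0.0538]
[ 0.6409 -0.0384  0.1545] [-0.00246275 -0.00294013  0.27238055]
```

View pics/s2.png

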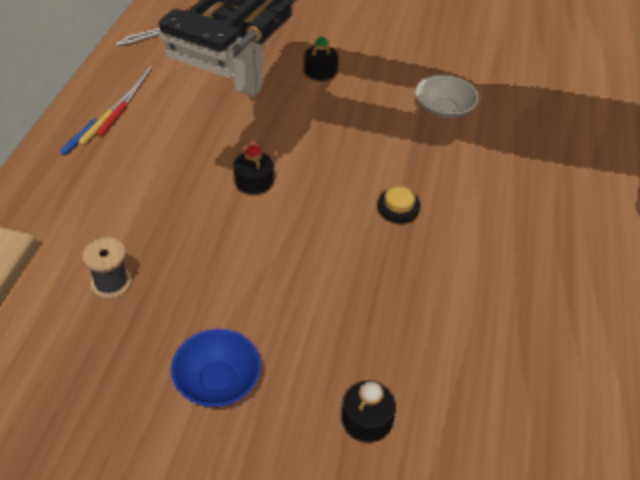

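In the crop, the fingertips at (248,92) are straight above the red stone at (253,152). The button is up again, its top at 22 mm. I'll descend to 25 mm above the stone and dwell.

```bash
python3 -m pendant '[[0,0,0.06,0,0],[0,0,0.13,0,0],[0,0,0.2,0,0],[0,0,0.25,0,0],[0,0,0.27,0,0]]'
for i in 1 2 3 4 5; do python3 -m pendant '[[0,0,0,0,0],[0,0,0,0,0],[0,0,0,0,0],[0,0,0,0,0],[0,0,0,0,0]]' | head -2; done
python3 - <<'E'
from h import *
c=vision.read_camera('side');cv2.imwrite('pics/s3.png',cv2.resize(c['color'][100:260,140:340,::-1],None,fx=3,fy=3))
E
```

```text
clock: 6.55
position: [0.64, -0.0388, 0.1012]
eef_rot: [-0.393, -3.114, -0.0]
force: [-0.6, -0.8, 0.4]
finger_gap: 0.0005
finger_force: 0.0
clock: 7.05
position: [0.6418, -0.039, 0.104]
clock: 7.55
position: [0.6415, -0.039, 0.1034]
clock: 8.05
position: [0.6415, -0.039, 0.1034]
clock: 8.55
position: [0.6415, -0.039, 0.1035]
clock: 9.05
position: [0.6415, -0.039, 0.1034]
```

View pics/s3.png

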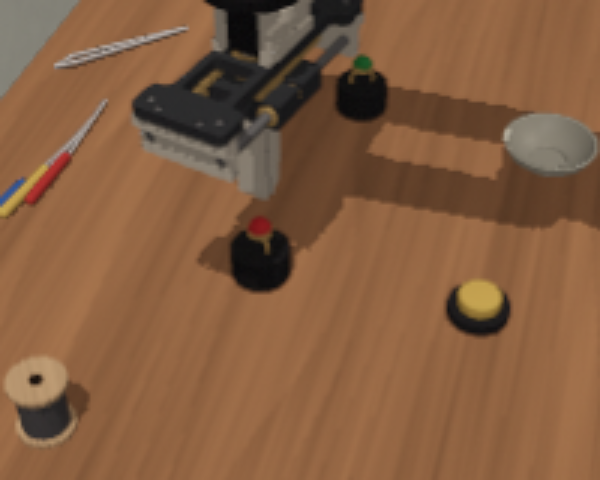

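In the crop, the fingertips at (258,192) are about 25–30 mm above the stone at (260,226), with no contact, and were held there for over 2 s. Next I'll lift and move to the blue dish.

```bash
python3 -m pendant '[[0,0,-0.05,0,0],[0.02,0.04,-0.14,0,0],[0.08,0.18,-0.25,0,0],[0.16,0.37,-0.3,0,0],[0.24,0.56,-0.3,0,0]]'
python3 -m pendant '[[0.09,0.2,0,0,0],[0.18,0.4,0,0,0],[0.25,0.56,0,0,0],[0.29,0.66,0,0,0],[0.3,0.68,0,0,0]]'
python3 - <<'E'
from h import *
from scipy.spatial.transform import Rotation as R
c=vision.read_camera('side');cv2.imwrite('pics/s4.png',cv2.resize(c['color'][140:340,100:350,::-1],None,fx=3,fy=3))
for d in vision.cut_out('dish_blue','side')[:1]:
    P,_=pts(c,d['mask']);print(d['confidence'],(np.percentile(P,2,0)+np.percentile(P,98,0))/2)
s=arm.state();D=R.from_rotvec(s['eef_rot']).as_matrix()
print(np.round(s['position'],4),D.T@(np.array([.598,.229,.071])-s['position'])/.2)
E
```

```text
clock: 9.6
position: [0.6245, 0.0829, 0.1685]
eef_rot: [0.394, 3.11, 0.002]
force: [0.3, 0.3, -1.2]
finger_gap: 0.0005
finger_force: 0.0
clock: 10.1
position: [0.598, 0.2315, 0.1656]
eef_rot: [0.387, 3.116, 0.003]
force: [-0.6, -0.7, -0.3]
finger_gap: 0.0004
finger_force: 0.0
0.67 [0.59611506 0.22802454 0.01521156]
[0.5985 0.229  0.1649] [ 0.00326277 -0.00090829  0.46951828]
```

View pics/s4.png

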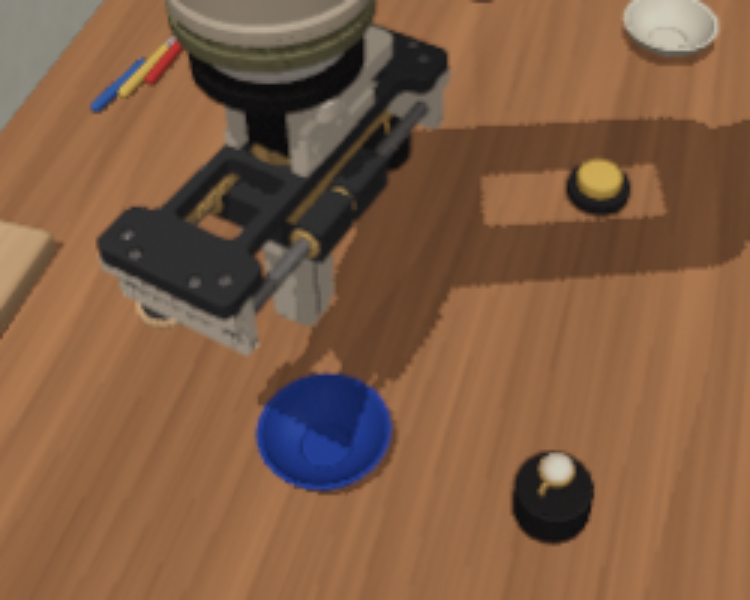

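In the crop, the fingertips at (303,318) are above the blue dish, centred at (325,432). The spool is hidden but well below the gripper body. I'll descend and dwell.

```bash
python3 -m pendant '[[0,0,0.1,0,0],[0,0,0.22,0,0],[0,0,0.34,0,0],[0,0,0.42,0,0],[0,0,0.46,0,0]]'
for i in 1 2 3 4 5; do python3 -m pendant '[[0,0,0,0,0],[0,0,0,0,0],[0,0,0,0,0],[0,0,0,0,0],[0,0,0,0,0]]' | sed -n '1,2p;4p'; done
python3 - <<'E'
from h import *
c=vision.read_camera('side');cv2.imwrite('pics/s5.png',cv2.resize(c['color'][140:340,100:350,::-1],None,fx=3,fy=3))
E
```

```text
clock: 10.7
position: [0.5978, 0.2266, 0.0698]
eef_rot: [-0.395, -3.115, 0.002]
force: [0.1, -0.5, -0.3]
finger_gap: 0.0006
finger_force: 0.0
clock: 11.2
position: [0.5989, 0.2283, 0.0723]
force: [0.2, -0.0, 0.6]
clock: 11.7
position: [0.5984, 0.2281, 0.0714]
force: [-0.1, -0.3, 0.7]
clock: 12.2
position: [0.5984, 0.228, 0.0714]
force: [0.6, 0.6, -0.4]
clock: 12.7
position: [0.5984, 0.2281, 0.0714]
force: [-0.3, -0.6, 0.1]
clock: 13.2
position: [0.5984, 0.228, 0.0714]
force: [-0.2, -0.3, -0.0]
```

View pics/s5.png

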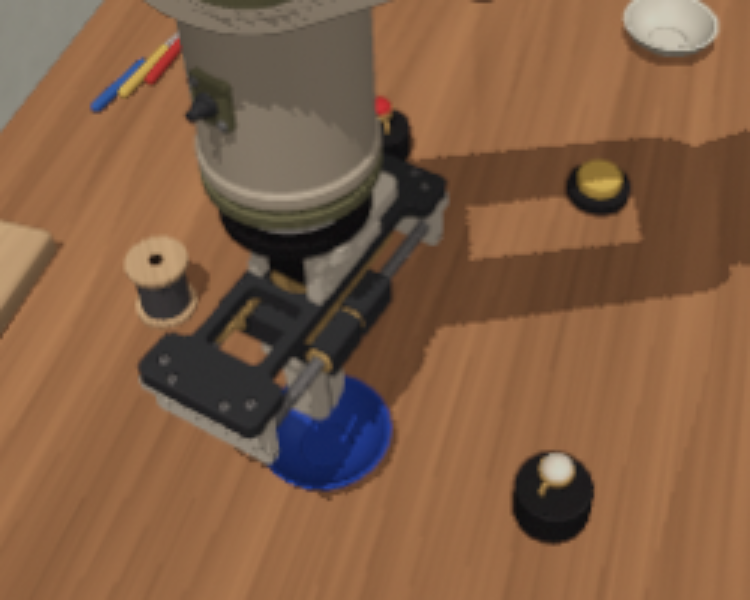

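In the crop, the fingertips at (315,413) hover over the middle of the dish at (325,432). Nothing has moved and the button is up.

```bash
python3 -c "
from workcell import arm
print(arm.sign_off())"
```

```text
the job is handed in; nothing more can be done
None
```

I pressed the yellow button fully and it came back up, pointed at the red stone and then at the middle of the blue dish for over 2 s each, and handed in still pointing at the dish; no verdict came back, but the force readings and pictures showed contact only with the button.

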